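# Load a biscuit under the sprung stencil

## Task

Load the iced biscuit into the stencilling jig for spraying: with the fingertips press the white carrier down on its low thumb ledge against the sprung lift plate and, keeping it pressed down, slide it under the two leaf springs and the stencil until it is fully home against the end stop. Then let go and leave it there. The carrier is only pressed and pushed, never lifted, and not forced; keep off the icing and leave the bottles, cup, airbrush and brush where they are.

Things in the scene. Friction and masses are not known exactly. Their poses are not given: they have to be found in the camera images.
- jig: Stencilling jig fixed to the table, 300 x 124 mm, 42 mm high (53 mm at two black thumb screws). Origin: on the table, on the channel's centre line; x = loading direction, z up. It covers x = -162 to +138 mm. Two dark steel rails with inner faces at y = +47 and -47 mm, tops 33 mm high, guide the carrier. All heights given are above the table.
- stencil_edge (a point): Middle of the stencil's front edge, at jig x = +61 mm, on its underside, 33 mm high. The steel stencil sheet with seven round holes in its aluminium frame spans the rails from here to the jig's end. The carrier must go underneath: its top has to be lower than this.
- end_stop (a point): Middle of the end stop's face, at jig x = +125 mm, 20 mm high, below the stencil. The carrier's front edge comes to rest against it.
- platen (a joint): Sprung lift plate, the channel's dark steel floor under the carrier, guided level, 282 x 90 mm. In m: 0 = up (top 26 mm high), grows as pressed, 0.011 = bottom stop. With the carrier on it, it starts to sink at about 7 N, bottoms at about 12 N. The carrier passes under the stencil at 0.007 or more; 0.009 to 0.010 clears well. Home and released: about 0.007.
- leaf_left (a joint): Steel leaf spring, 9 mm wide, at jig y = +38 mm, pointing to the loading end: nose at jig x = +38 mm, underside 27 mm high; upturned tip at x = +21 mm, 35 mm high. In rad: 0 = free, grows as the nose is lifted, 0.1 on a fully pressed carrier, 0.25 on the loaded one; presses with about 2 N. A carrier not pressed down (top 40 mm high) butts against the tips.
- leaf_right (a joint): The same leaf spring at jig y = -38 mm.
- carrier: Loose white plastic carrier, 154 long (x) x 90 x 14 mm, 0.16 kg, on the lift plate at the loading end, its x along the jig's x. Origin: centre of its underside, 26 mm high when free. Front edge x = +77 mm. Home: origin at jig x = +48 mm, underside about 19 mm high. It slides 108 to 126 mm to get home, with about 10 N of push.
- ledge (a point): Middle of the top of the carrier's thumb ledge: the rear 42 mm of the carrier (carrier x = -77 to -35 mm), full width, only 6 mm thick, top 32 mm high when free. In front of it an 8 mm high step face (carrier x = -35 mm) leads up to the thick part: press down on the ledge, push against the step. At home the ledge is still uncovered.
- front_edge (a point): Middle of the carrier's top front edge, carrier x = +77 mm, 40 mm high when free.
- biscuit: Round iced biscuit, 49 mm across, lying fast in a 52 mm round recess of the carrier, centre at carrier x = +42 mm; its icing ends 1 mm below the carrier's top. Origin: centre of its underside. Not to be touched.
- bottle_tall: tall squeeze bottle of airbrush colour, 46 mm across, 156 mm high, standing beside the jig; origin centre of underside. Bystander, loose.
- bottle_slim: slim squeeze bottle of airbrush colour with a white cap, 36 mm across, 148 mm high, standing beside the jig; origin centre of underside. Bystander, loose.
- cup_near: clear round deli cup of colour, 110 mm across, 49 mm high, standing beside the jig; origin centre of underside. Bystander, loose.
- airbrush: metal airbrush lying beside the jig, 65 x 142 x 16 mm; origin centre of underside. Bystander, loose.
- brush: flat brush with a wooden handle lying beside the jig, 24 x 146 x 10 mm; origin centre of underside. Bystander, loose.
There are look-alikes about, which are no part of the job. What is shaped like the carrier but blue is not meant.

How it is judged (in metres and radians):
On the way:
1. pressed down by the fingers, the carrier slides under both leaf springs and the stencil's edge (value of joint platen above 0.0062 m and value of joint each of leaf_left, leaf_right above 0.05 rad and contact force between the fingers and carrier above 3 N and x of carrier in the frame of jig between -0.03 and 0.04 m), for 0.1 s.
At the end, for the whole second after the job is handed in: The carrier lies at rest fully home, its front edge within 3.5 mm of the end stop, held down under the stencil by both leaf springs riding on it (underside less than 21.5 mm above the table) (x of carrier in the frame of jig between 0.0445 and 0.053 m and z of carrier in the frame of jig below 0.0215 m and value of joint platen above 0.005 m and value of joint each of leaf_left, leaf_right above 0.15 rad and linear speed of carrier below 0.01 m/s); the robot touches nothing.
It fails at once if the icing or biscuit is touched (contact force between any of the fingers, the arm and biscuit above 0.3 N).
It fails at once if the carrier is lifted off the lift plate or tipped (z of carrier in the frame of jig above 0.036 m or angle between carrier's own z axis and vertical above 0.2 rad).
It fails at once if the carrier is forced: pushed or pressed with more than 80 N (contact force between the fingers and carrier above 80 N).
It fails at once if a bottle, the cup, the airbrush or the brush is moved more than 2 cm or knocked over (distance of any of bottle_tall, bottle_slim, cup_near, airbrush, brush from where it was at the start of the episode above 0.02 m or angle between any of bottle_tall, bottle_slim, cup_near's own z axis and vertical above 0.5 rad).
It also fails if it takes over 38 s, if anything falls off the work surface, if the arm or the gripper's body presses on something with over 40 N, if the wrist force passes 120 N, or if a joint passes its speed limit or range.

## Robot

A 6-joint arm with a two-finger parallel gripper is mounted at the origin on a cart in front of the work surface, level with it; the furniture and walls round the work are solid. World frame = base frame: x ahead of the robot, y to its left, z up, the work surface at z = 0. Lengths are in m, angles in degrees, forces in N, time in s.
With the tool pointing down it reaches from about 0.3 to 0.75 m from the base axis. Payload 8.5 kg.
Tool frame: the origin (TCP) lies midway between the tips of the shut fingers; the grasp point (between the pads) lies 19 mm behind it (env.pinch_z is the z of the grasp point in the tool frame, in m); z points along the fingers, y is the line along which they close (so a half turn about z gives the same grasp; the last joint's range is limited). The gripper opens to 85 mm and grips with 20 to 120 N. Pads are 22 mm wide; open, the fingers measure 114 mm over their backs; the gripper's body (76 mm by 85 mm) begins 54 mm behind the grasp point. The pads swing forward as they close: fully open they stand 13 mm farther back than shut.
Start: joints at [57.164, 21.807, 74.336, -0, 83.858, -12.336], TCP at [0.193, 0.515, 0.207] pointing down, gripper open.
Joint ranges: [-178.18, 178.18], [-50.72, 133.34], [12.68, 142.11], [-81.47, 261.47], [9.98, 163.14], [-165.26, 165.26]. Speed limits (degrees/s): [136.94, 136.94, 180, 180, 180, 180].

## Interface

Orientations are given as a 3x3 rotation matrix whose columns are the frame's x, y, z axes.
In Python, from rig import env gives the robot as it stands.
- The arm moves only by the tool arm_command, never from a script. Its argument "deltas" is a list of rows, each an object of numbers: "rx", "ry", "rz": the turn, a rotation vector about the tool's x, y, z in rad; "dx", "dy", "dz": the shift along the tool's x, y, z in m; "fingers": the finger opening in m, from 0 to 0.0854. In form: [{"rx": .., "ry": .., "rz": .., "dx": .., "dy": .., "dz": .., "fingers": ..}, ...]. A call has 1 to 12 rows; each row shifts and turns the commanded pose from where the row before left it, along the tool's axes as they then stand; what a row does not reach is not made up. A row lasts 1/10 s, in which the tool goes at most 50 mm and 8.59 degrees, less where a joint would pass 70% of its speed; a pose out of reach is approached as far as the arm can. A call is refused whole if a number of a shift passes 0.05 or a number of a turn 0.15, either way. A call with a gripper value outside its range is refused whole. The fingers move at their own pace and stop on an object; "squeeze" is the grip in N (left out, the last holds). Time passes only in rows, so rows that do not move let the fingers close. It gives the time, the measured TCP pose, the force, the opening and the grip force at its end, in the units of the state.
- env.observe(): the state, without advancing time (a new reading comes with each control period).
- env.get_image(name): name is "scene" or "top" or "wrist"; returns a dict with "color" (400x640x3 uint8, blue, green, red), "camera_matrix" (3x3 intrinsics, pixels), "k1" (the pictures are not rectified: a ray, as slopes to the right and down, at radius r is drawn at 1 + k1 r^2 times it, then the intrinsics apply), "eye" and "orientation" of the camera in the world. Camera axes: x right, y up, looking along -z (the intrinsics and any distortion apply to the point x, -y, -z); pixel columns grow to the right and rows downward; lengths in m; the calibration is good to about 2 mm. A picture is of the moment at which its call begins. There is no depth.
- env.close_job(): hands the job in; it is judged then, once.
Trained networks look in a picture, given as the dict that the camera call returned (one of the last four; its "shot" number tells which), for a name from the list of things; names that differ only in an ending like _2 or _b are one class to them, and where a whole thing is asked for, a point or a joint stands for the part that bears it (a point fixed in the world has none). Each returns a list of dicts, best first, with "p" (0 to 1); they miss things now and then, are a little off and sometimes report something else, mostly with a low value. They report only what shows in the picture. A call takes as long as a camera call. They do not tell look-alikes from the thing itself.
- env.look_for(query, picture): "box" ([left, top, right, bottom] in pixels, round what is visible of it).
- env.tip_of(query, picture): "location" ([column, row] in pixels: a listed point, or the origin of a listed thing).
The state is a dict: "time_s": time; "q": joint angles; "qvel": joint speeds; "joint_efforts": joint torques, N m; "position": TCP position; "tool_rot": TCP orientation; "ft_force": force on the tool from outside, world axes, zero at the start; "wrist_torque": the same for the moment, N m; "grip_width": finger opening in m; "gripper_force": force on a finger pad.
Only numpy, scipy, OpenCV 4.12 (cv2) and the standard library are available. Lean on these libraries where they do the work, as an engineer would, in place of code of your own. Each camera call takes 0.05 s, during which the arm holds its last target. There are 200 camera calls.

## Working session

There is one attempt and no reset: what is moved stays moved. The work goes in short steps, Python scripts to look and compute and a tool call to move; the robot and the scene stay as the last step left them, time stands still between calls to the robot, and variables do not carry over. Pictures are saved under pics/ and viewed, at most 10 in all, crops included, and the job is handed in when it is done.

Besides the shell and the picture viewer there is one more tool, called as a command line: name --argument value ..., lists and objects as JSON in quotes. arm_command: Moves the arm, as the interface text tells. Its arguments: {"type":"object","properties":{"deltas":{"type":"array"},"squeeze":{"type":"number"}},"required":["deltas"]}

```bash
mkdir -p pics; ls
cat > h.py <<'E'
import numpy as np, cv2
from rig import env
def ray(im,px):
    K=np.array(im["camera_matrix"]);k1=im["k1"]
    d=np.array([(px[0]-K[0,2])/K[0,0],(px[1]-K[1,2])/K[1,1]])
    u=d.copy()
    for _ in range(30): u=d/(1+k1*(u@u))
    return np.array(im["orientation"])@np.array([u[0],-u[1],-1.])
def at_z(im,px,z):
    r=ray(im,px);e=np.array(im["eye"]);return e+r*(z-e[2])/r[2]
def proj(im,P):
    K=np.array(im["camera_matrix"]);c=np.array(im["orientation"]).T@(np.array(P)-im["eye"])
    u=np.array([c[0],-c[1]])/-c[2];u=u*(1+im["k1"]*(u@u));return K[:2,:2]@u+K[:2,2]
E
python3 - <<'E'
from h import *
np.set_printoptions(precision=4,suppress=True)
ims={}
for n in ["top","scene"]:
    im=env.get_image(n); cv2.imwrite(f"pics/{n}0.png",im["color"]); print(n,im["eye"],im["k1"])
    for q,z in [("carrier",.026),("ledge",.032),("front_edge",.040),("stencil_edge",.033),("end_stop",.02),("jig",0),("biscuit",.03),("bottle_tall",0),("bottle_slim",0),("cup_near",0),("airbrush",0),("brush",0)]:
        for r in env.tip_of(q,im)[:3]: print(q,np.round(r["location"],1),round(r["p"],2),at_z(im,r["location"],z)[:2])
print(env.observe())
E
```

```text
pics
top [ 0.3827 -0.2278  1.0016] -0.04171519708093132
carrier [347.2 205.6] 0.86 [ 0.5104 -0.3015]
carrier [235.5 263.4] 0.8 [ 0.3712 -0.0381]
carrier [395.8 188.6] 0.39 [ 0.5529 -0.4195]
ledge [325.2 214.1] 0.77 [ 0.4889 -0.2486]
ledge [227.  241.5] 0.71 [ 0.4222 -0.0175]
front_edge [245.5 295.9] 0.94 [ 0.2975 -0.0662]
stencil_edge [396.2 187.7] 0.93 [ 0.5538 -0.4192]
end_stop [417.7 179.5] 0.74 [ 0.577  -0.4751]
jig [367.7 199.8] 0.94 [ 0.5287 -0.3543]
jig [348.4 252.1] 0.65 [ 0.4    -0.3061]
biscuit [241.1 280.9] 0.78 [ 0.3309 -0.0532]
biscuit [361.1 200.4] 0.73 [ 0.5227 -0.3346]
bottle_tall [393.6 135.2] 0.88 [ 0.6948 -0.4219]
bottle_slim [374.7 134.6] 0.71 [ 0.6958 -0.3738]
cup_near [419.5 242.6] 0.84 [ 0.4239 -0.4804]
cup_near [364.  199.2] 0.53 [ 0.5301 -0.3451]
cup_near [339.5 156.2] 0.35 [ 0.6387 -0.2845]
airbrush [341.6 153.7] 0.79 [ 0.6452 -0.2898]
brush [347.2 250.2] 0.82 [ 0.4045 -0.3032]
scene [-0.1149 -0.686   0.5571] -0.053508138994677545
carrier [210.2 226.5] 0.95 [ 0.3515 -0.0614]
carrier [330.7 227.6] 0.86 [ 0.498  -0.2949]
ledge [221.1 214.1] 0.95 [ 0.3955 -0.05
[... 610 characters left out ...]
_near [388.5 288.9] 0.78 [ 0.4187 -0.4796]
airbrush [356.9 209.6] 0.58 [ 0.6294 -0.2899]
brush [309.4 266.2] 0.76 [ 0.389 -0.312]
{'time_s': 1.3, 'q': array([ 57.162 ,  21.8089,  74.3342,   0.0008,  83.86  , -12.3358]), 'qvel': array([ 0.008 ,  0.0051,  0.0826,  0.0791, -0.0038,  0.1168]), 'joint_efforts': array([  0.0011, -44.8327, -23.147 ,  -0.0001,   0.0005,  -0.    ]), 'position': array([0.1926, 0.5152, 0.2068]), 'tool_rot': array([[-0.9367,  0.3502, -0.    ],
       [ 0.3502,  0.9367, -0.    ],
       [ 0.    , -0.    , -1.    ]]), 'ft_force': array([ 0.1216, -0.2511, -0.1664]), 'wrist_torque': array([-0.0646,  0.0118,  0.0287]), 'gripper_force': 0.0, 'grip_width': 0.08546632890849956}
```

Run:
```python
import cv2
a=cv2.imread("pics/top0.png")[110:320,190:460]
cv2.imwrite("pics/topc.png",cv2.resize(a,None,fx=2.8,fy=2.8,interpolation=cv2.INTER_CUBIC))
a=cv2.imread("pics/scene0.png")[170:320,170:450]
cv2.imwrite("pics/scc.png",cv2.resize(a,None,fx=2.8,fy=2.8,interpolation=cv2.INTER_CUBIC))
```

```text
(no output)
```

View pics/topc.png

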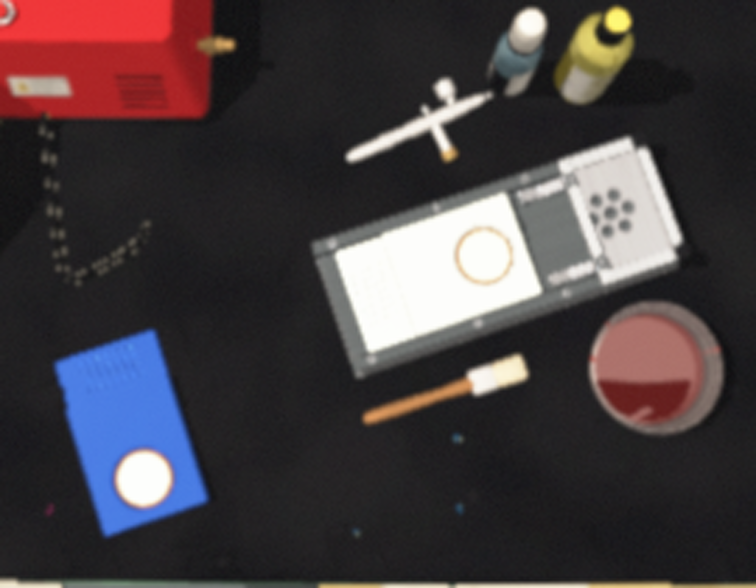

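View pics/scc.png

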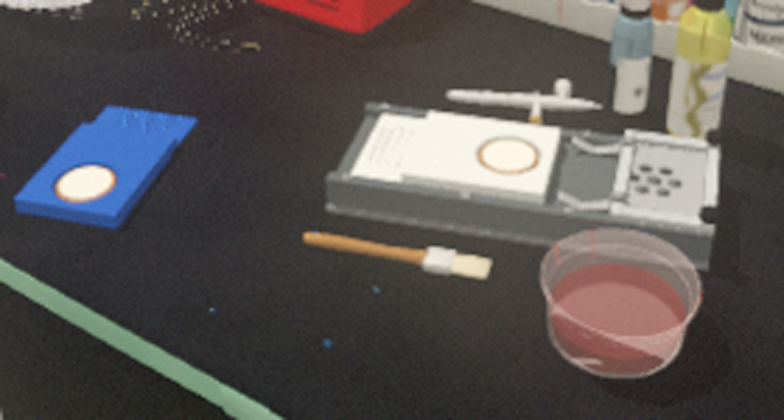

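```bash
cat >> h.py <<'E'
from scipy.optimize import least_squares
def quad(img,box):
    # white carrier mask -> convex hull -> 4 corners
    l,t,r,b=[int(v) for v in box]; m=np.zeros(img.shape[:2],np.uint8)
    c=img[t:b,l:r].astype(int); m[t:b,l:r]=((c.min(2)>150)&(c.max(2)-c.min(2)<60))*255
    m=cv2.morphologyEx(m,cv2.MORPH_OPEN,np.ones((3,3)))
    cs=max(cv2.findContours(m,cv2.RETR_EXTERNAL,cv2.CHAIN_APPROX_NONE)[0],key=cv2.contourArea)
    return cs
E
python3 - <<'E'
from h import *
np.set_printoptions(precision=4,suppress=True)
im=env.get_image("top")
b=env.look_for("carrier",im);print([(np.round(x["box"]),round(x["p"],2)) for x in b])
box=[305,175,388,240]
cs=quad(im["color"],box); print(cv2.contourArea(cs))
h=cv2.convexHull(cs)[:,0].astype(float)
q=cv2.boxPoints(cv2.minAreaRect(cs)); print(q)
for p in q: print(at_z(im,p,.038)[:2])
# contour points on carrier top plane: rear part 32, front part 40; fit box to world pts
W=np.array([at_z(im,p,.038)[:2] for p in cs[:,0].astype(float)],np.float32)
(c,s,a)=cv2.minAreaRect(W*1000); print("carrier rect",c,s,a)
# networks' ledge->stencil axis
l=at_z(im,[325.2,214.1],.032);e=at_z(im,[396.2,187.7],.033);k=at_z(im,[417.7,179.5],.02)
print(np.degrees(np.arctan2(*(e-l)[1::-1])),np.linalg.norm(e-l),np.degrees(np.arctan2(*(k-l)[1::-1])))
# jig outline corners in crop (top0): loading end and stencil end
for p in [(313,243),(357,376),(632,140),(682,262)]: print(at_z(im,(190+p[0]/2.8,110+p[1]/2.8),.035)[:2])
E
```

```text
[(array([212., 227., 266., 300.]), 0.93), (array([311., 177., 382., 235.]), 0.84)]
2514.5
[[307.8218 198.9362]
 [370.8157 177.2821]
 [383.7275 214.8437]
 [320.7336 236.4978]]
[ 0.5241 -0.207 ]
[ 0.5778 -0.3575]
[ 0.4874 -0.3872]
[ 0.4353 -0.2382]
carrier rect (506.0683898925781, -297.3757629394531) (94.71223449707031, 158.4398193359375) 19.63394546508789
-69.14437706089467 0.18252019138993328 -68.73970949484472
[ 0.5296 -0.1925]
[ 0.4171 -0.2308]
[ 0.6222 -0.4678]
[ 0.5157 -0.508 ]
```

The white one in the jig (top picture pixel 347,205) is the carrier. The blue one at (235,263) lies loose on the table and is the look-alike. The enlarged crop confirms this: the white one sits between the rails, with its ledge at the end away from the stencil. The stencil is at about (412,184), the cup at (424,241), the brush at (347,250), the bottles at (375,128) and (403,125), and the airbrush at (341,153).

I'm moving over the ledge now, with the fingers shut.

arm_command --deltas '[{"dx": -0.032, "dy": -0.036, "fingers": 0}, {"dx": -0.032, "dy": -0.036, "fingers": 0}, {"dx": -0.032, "dy": -0.036, "fingers": 0}, {"dx": -0.032, "dy": -0.036, "fingers": 0}, {"dx": -0.032, "dy": -0.036, "fingers": 0}, {"dx": -0.032, "dy": -0.036, "fingers": 0}, {"dx": -0.032, "dy": -0.036, "fingers": 0}, {"dx": -0.032, "dy": -0.036, "fingers": 0}, {"dx": -0.032, "dy": -0.036, "fingers": 0}, {"dx": -0.032, "dy": -0.036, "fingers": 0}, {"dx": -0.032, "dy": -0.036, "fingers": 0}, {"dx": -0.032, "dy": -0.036, "fingers": 0}]' --squeeze 40

```text
invalid input
```

arm_command --deltas '[{"dx": -0.032, "dy": -0.036}, {"dx": -0.032, "dy": -0.036}, {"dx": -0.032, "dy": -0.036}, {"dx": -0.032, "dy": -0.036}, {"rz": 0.145}, {"rz": 0.145}, {"rz": 0.145}, {"rz": 0.145}, {"rz": 0.145}, {"rz": 0.145}, {}, {}]'

```text
invalid input
```

arm_command --deltas '[{"rx": 0.0, "ry": 0.0, "rz": 0.0, "dx": -0.032, "dy": -0.036, "dz": 0.0, "fingers": 0.0}]' --squeeze 40

```text
time_s: 1.5
position: [0.2094, 0.4723, 0.2062]
tool_rot: [[-0.938, 0.347, -0.0], [0.347, 0.938, 0.001], [0.0, 0.001, -1.0]]
ft_force: [1.1, -0.8, -0.8]
grip_width: 0.0735
gripper_force: 0.0
```

arm_command --deltas '[{"rx": 0, "ry": 0, "rz": 0, "dx": -0.032, "dy": -0.036, "dz": 0, "fingers": 0}, {"rx": 0, "ry": 0, "rz": 0, "dx": -0.032, "dy": -0.036, "dz": 0, "fingers": 0}, {"rx": 0, "ry": 0, "rz": 0, "dx": -0.032, "dy": -0.036, "dz": 0, "fingers": 0}, {"rx": 0, "ry": 0, "rz": 0, "dx": -0.032, "dy": -0.036, "dz": 0, "fingers": 0}, {"rx": 0, "ry": 0, "rz": 0, "dx": -0.032, "dy": -0.036, "dz": 0, "fingers": 0}, {"rx": 0, "ry": 0, "rz": 0, "dx": -0.032, "dy": -0.036, "dz": 0, "fingers": 0}, {"rx": 0, "ry": 0, "rz": 0, "dx": -0.032, "dy": -0.036, "dz": 0, "fingers": 0}, {"rx": 0, "ry": 0, "rz": 0, "dx": -0.032, "dy": -0.036, "dz": 0, "fingers": 0}, {"rx": 0, "ry": 0, "rz": 0, "dx": -0.032, "dy": -0.036, "dz": 0, "fingers": 0}, {"rx": 0, "ry": 0, "rz": 0, "dx": -0.032, "dy": -0.036, "dz": 0, "fingers": 0}, {"rx": 0, "ry": 0, "rz": 0, "dx": -0.032, "dy": -0.036, "dz": 0, "fingers": 0}]'

```text
time_s: 2.6
position: [0.4013, -0.0261, 0.2071]
tool_rot: [[-0.936, 0.351, 0.001], [0.351, 0.936, -0.0], [-0.001, 0.0, -1.0]]
ft_force: [0.9, 0.9, -0.3]
grip_width: -0.0001
gripper_force: 0.0
```

arm_command --deltas '[{"rx": 0, "ry": 0, "rz": 0, "dx": -0.032, "dy": -0.036, "dz": 0, "fingers": 0}, {"rx": 0, "ry": 0, "rz": 0, "dx": -0.032, "dy": -0.036, "dz": 0, "fingers": 0}, {"rx": 0, "ry": 0, "rz": 0, "dx": -0.032, "dy": -0.036, "dz": 0, "fingers": 0}, {"rx": 0, "ry": 0, "rz": 0, "dx": -0.032, "dy": -0.036, "dz": 0, "fingers": 0}, {"rx": 0, "ry": 0, "rz": 0.145, "dx": 0, "dy": 0, "dz": 0, "fingers": 0}, {"rx": 0, "ry": 0, "rz": 0.145, "dx": 0, "dy": 0, "dz": 0, "fingers": 0}, {"rx": 0, "ry": 0, "rz": 0.145, "dx": 0, "dy": 0, "dz": 0, "fingers": 0}, {"rx": 0, "ry": 0, "rz": 0.145, "dx": 0, "dy": 0, "dz": 0, "fingers": 0}, {"rx": 0, "ry": 0, "rz": 0.145, "dx": 0, "dy": 0, "dz": 0, "fingers": 0}, {"rx": 0, "ry": 0, "rz": 0.145, "dx": 0, "dy": 0, "dz": 0, "fingers": 0}, {"rx": 0, "ry": 0, "rz": 0, "dx": 0, "dy": 0, "dz": 0, "fingers": 0}]'

```text
time_s: 3.7
position: [0.4705, -0.2037, 0.2068]
tool_rot: [[-0.335, 0.942, 0.0], [0.942, 0.335, -0.0], [-0.0, 0.0, -1.0]]
ft_force: [0.3, 0.6, -0.0]
grip_width: 0.0001
gripper_force: 0.0
```

Run:
```python
from h import *
np.set_printoptions(precision=4,suppress=True)
im=env.get_image("wrist"); print(im["eye"]); np.savez("w1.npz",**{k:im[k] for k in("color","camera_matrix","k1","eye","orientation")})
for q,z in [("carrier",.026),("ledge",.032),("front_edge",.04),("stencil_edge",.033),("biscuit",.03)]:
    for r in env.tip_of(q,im)[:2]: print(q,np.round(r["location"],1),round(r["p"],2),at_z(im,r["location"],z)[:2])
p=im["color"].copy()
c=np.array([.506,-.2974]);u=np.array([.3355,-.942]);v=np.array([.942,.3355])
for x,z in [(-.077,.032),(-.035,.032),(-.035,.04),(.077,.04)]:
    P=[proj(im,[*(c+u*x+v*y),z]) for y in(-.045,.045)]
    cv2.line(p,*[tuple(int(t) for t in a) for a in P],(0,0,255),1)
cv2.imwrite("pics/wrist1.png",p)
```

```text
[ 0.4451 -0.1325  0.3738]
carrier [322.2 257.5] 0.58 [ 0.5071 -0.2957]
carrier [237.5 231.5] 0.47 [ 0.4015 -0.2971]
ledge [318.1 218.6] 0.7 [ 0.485  -0.2482]
stencil_edge [319.8 347.6] 0.97 [ 0.5465 -0.4155]
stencil_edge [322.3 256.5] 0.24 [ 0.5055 -0.2911]
```

View pics/wrist1.png

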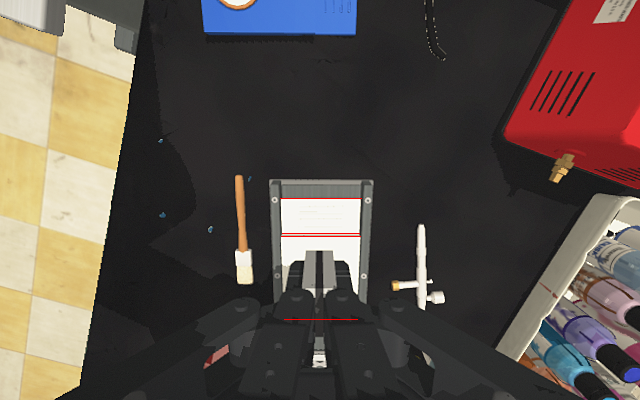

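The wrist picture shows the white ledge between rows 198 and 235, columns 281 to 361. My projected lines lie on its rear edge and step, so the pose is confirmed. Next I move over the middle of the ledge and go down.

arm_command --deltas '[{"rx": 0, "ry": 0, "rz": 0, "dx": -0.022, "dy": 0.001, "dz": 0.03, "fingers": 0}, {"rx": 0, "ry": 0, "rz": 0, "dx": -0.022, "dy": 0.001, "dz": 0.035, "fingers": 0}, {"rx": 0, "ry": 0, "rz": 0, "dx": 0, "dy": 0, "dz": 0.035, "fingers": 0}, {"rx": 0, "ry": 0, "rz": 0, "dx": 0, "dy": 0, "dz": 0.035, "fingers": 0}, {"rx": 0, "ry": 0, "rz": 0, "dx": 0, "dy": 0, "dz": 0.02, "fingers": 0}, {"rx": 0, "ry": 0, "rz": 0, "dx": 0, "dy": 0, "dz": 0.01, "fingers": 0}, {"rx": 0, "ry": 0, "rz": 0, "dx": 0, "dy": 0, "dz": 0, "fingers": 0}]'

```text
time_s: 4.7
position: [0.4869, -0.2442, 0.0411]
tool_rot: [[-0.337, 0.942, -0.001], [0.942, 0.337, 0.001], [0.001, -0.001, -1.0]]
ft_force: [-0.2, 0.3, 0.2]
grip_width: -0.0001
gripper_force: 0.0
```

arm_command --deltas '[{"rx": 0, "ry": 0, "rz": 0, "dx": 0, "dy": 0, "dz": 0.005, "fingers": 0}, {"rx": 0, "ry": 0, "rz": 0, "dx": 0, "dy": 0, "dz": 0.005, "fingers": 0}, {"rx": 0, "ry": 0, "rz": 0, "dx": 0, "dy": 0, "dz": 0.003, "fingers": 0}, {"rx": 0, "ry": 0, "rz": 0, "dx": 0, "dy": 0, "dz": 0, "fingers": 0}, {"rx": 0, "ry": 0, "rz": 0, "dx": 0, "dy": 0, "dz": 0, "fingers": 0}]'

```text
time_s: 5.2
position: [0.4873, -0.2445, 0.0291]
tool_rot: [[-0.336, 0.942, 0.0], [0.942, 0.336, -0.0], [-0.0, 0.0, -1.0]]
ft_force: [-0.8, -0.7, -0.9]
grip_width: -0.0002
gripper_force: 0.0
```

arm_command --deltas '[{"rx": 0, "ry": 0, "rz": 0, "dx": 0, "dy": 0, "dz": 0.001, "fingers": 0}, {"rx": 0, "ry": 0, "rz": 0, "dx": 0, "dy": 0, "dz": 0.001, "fingers": 0}, {"rx": 0, "ry": 0, "rz": 0, "dx": 0, "dy": 0, "dz": 0, "fingers": 0}, {"rx": 0, "ry": 0, "rz": 0, "dx": 0, "dy": 0, "dz": 0, "fingers": 0}]'

```text
time_s: 5.6
position: [0.4872, -0.2445, 0.0269]
tool_rot: [[-0.336, 0.942, 0.0], [0.942, 0.336, -0.0], [-0.0, 0.0, -1.0]]
ft_force: [0.4, -0.3, 0.3]
grip_width: 0.0001
gripper_force: 0.0
```

Run:
```python
from h import *
im=env.get_image("scene"); o=env.observe(); print(o["position"],o["ft_force"])
cv2.imwrite("pics/s2.png",cv2.resize(im["color"][150:290,240:450],None,fx=3.6,fy=3.6,interpolation=cv2.INTER_CUBIC))
```

```text
[ 0.48714942 -0.24444654  0.02684861] [ 0.99737245 -1.05391783 -0.30362687]
```

View pics/s2.png

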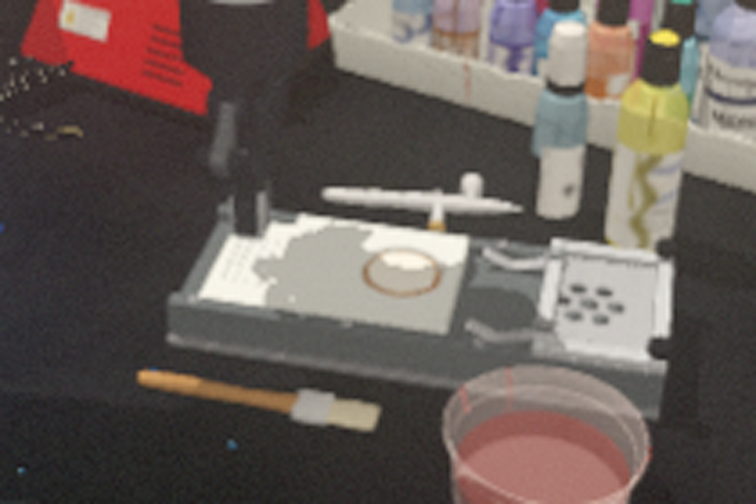

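Run:
```python
from h import *
np.set_printoptions(precision=4,suppress=True)
for n in ["scene","top","wrist"]:
    im=env.get_image(n); o=env.observe(); P=o["position"]
    print(n,proj(im,P),proj(im,P+[0,0,.03]), im["eye"])
    c=np.array([.506,-.2974]);u=np.array([.3355,-.942]);v=np.array([.942,.3355])
    big=cv2.resize(im["color"],None,fx=4,fy=4,interpolation=cv2.INTER_CUBIC)
    pt=lambda Q:tuple(int(4*t+2) for t in proj(im,Q))
    for x,z in [(-.077,.032),(-.035,.032),(.077,.04)]:
        cv2.line(big,pt([*(c+u*x-v*.045),z]),pt([*(c+u*x+v*.045),z]),(0,0,255),1)
    cv2.circle(big,pt(P),4,(0,255,0),-1)
    a=np.array(proj(im,P))*4; l,t=int(a[0]-200),int(a[1]-150)
    cv2.imwrite(f"pics/z_{n}.png",big[max(t,0):t+300,max(l,0):l+400])
a=[cv2.imread(f"pics/z_{n}.png") for n in("scene","top")]
cv2.imwrite("pics/z.png",np.hstack(a))
```

```text
scene [309.744  222.6223] [309.4007 211.8107] [-0.1149 -0.686   0.5571]
top [323.4193 215.0199] [323.6474 213.6416] [ 0.3827 -0.2278  1.0016]
wrist [319.1836 244.5261] [319.2196 270.3272] [ 0.4617 -0.1733  0.1938]
```

View pics/z.png

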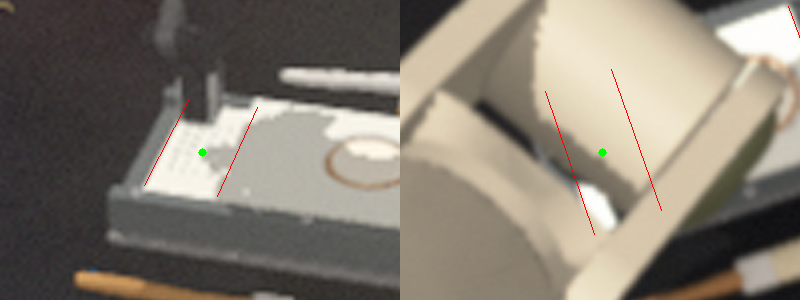

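The scene picture shows the fingertips ending about 7 px (roughly 20 mm) above the projected TCP, and not touching the ledge. There is no force either. I'll go down gently until contact.

arm_command --deltas '[{"rx": 0, "ry": 0, "rz": 0, "dx": 0, "dy": 0, "dz": 0.002, "fingers": 0}, {"rx": 0, "ry": 0, "rz": 0, "dx": 0, "dy": 0, "dz": 0.002, "fingers": 0}, {"rx": 0, "ry": 0, "rz": 0, "dx": 0, "dy": 0, "dz": 0.002, "fingers": 0}, {"rx": 0, "ry": 0, "rz": 0, "dx": 0, "dy": 0, "dz": 0.002, "fingers": 0}, {"rx": 0, "ry": 0, "rz": 0, "dx": 0, "dy": 0, "dz": 0, "fingers": 0}]'

```text
time_s: 6.3
position: [0.487, -0.2443, 0.0185]
tool_rot: [[-0.336, 0.942, -0.0], [0.942, 0.336, 0.0], [0.0, -0.0, -1.0]]
ft_force: [-0.0, -0.2, 0.3]
grip_width: 0.0001
gripper_force: 0.0
```

arm_command --deltas '[{"rx": 0, "ry": 0, "rz": 0, "dx": 0, "dy": 0, "dz": 0.002, "fingers": 0}, {"rx": 0, "ry": 0, "rz": 0, "dx": 0, "dy": 0, "dz": 0.002, "fingers": 0}, {"rx": 0, "ry": 0, "rz": 0, "dx": 0, "dy": 0, "dz": 0.001, "fingers": 0}, {"rx": 0, "ry": 0, "rz": 0, "dx": 0, "dy": 0, "dz": 0, "fingers": 0}]'

```text
time_s: 6.7
position: [0.4871, -0.2444, 0.0137]
tool_rot: [[-0.336, 0.942, -0.0], [0.942, 0.336, 0.0], [0.0, -0.0, -1.0]]
ft_force: [-0.7, 0.7, -0.3]
grip_width: -0.0001
gripper_force: 0.0
```

arm_command --deltas '[{"rx": 0, "ry": 0, "rz": 0, "dx": 0, "dy": 0, "dz": 0.001, "fingers": 0}, {"rx": 0, "ry": 0, "rz": 0, "dx": 0, "dy": 0, "dz": 0.001, "fingers": 0}, {"rx": 0, "ry": 0, "rz": 0, "dx": 0, "dy": 0, "dz": 0, "fingers": 0}]'

```text
time_s: 7.0
position: [0.4871, -0.2444, 0.0117]
tool_rot: [[-0.336, 0.942, -0.0], [0.942, 0.336, 0.0], [0.0, -0.0, -1.0]]
ft_force: [0.2, 0.5, -0.4]
grip_width: -0.0001
gripper_force: 0.0
```

Run:
```python
from h import *
im=env.get_image("scene"); o=env.observe(); print(o["position"],o["ft_force"],o["time_s"])
p=proj(im,o["position"]);print(p)
cv2.imwrite("pics/s3.png",cv2.resize(im["color"][180:270,270:390],None,fx=6,fy=6,interpolation=cv2.INTER_CUBIC))
```

```text
[ 0.48711586 -0.24441707  0.0117644 ] [-0.13430342  0.35385799  0.01564107] 7.05
[309.87936886 227.92245574]
```

View pics/s3.png

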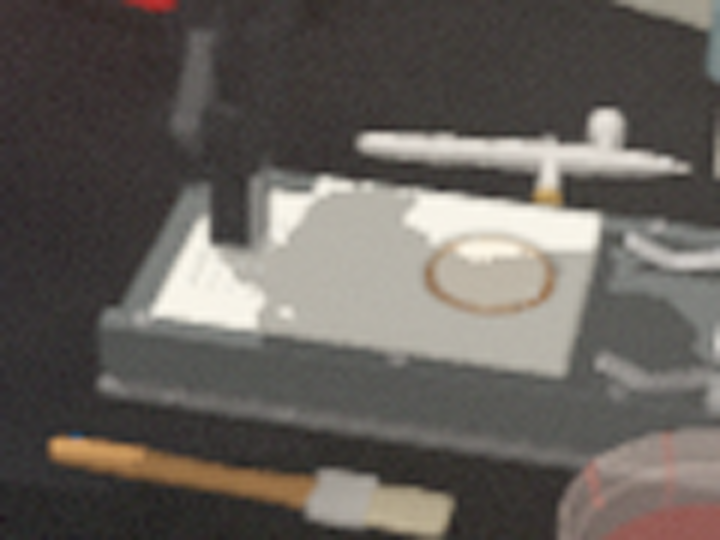

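The tips are now at crop (235,245), which is image (309,221), just above the middle of the ledge and still not loading it. Continuing down.

arm_command --deltas '[{"rx": 0, "ry": 0, "rz": 0, "dx": 0, "dy": 0, "dz": 0.001, "fingers": 0}, {"rx": 0, "ry": 0, "rz": 0, "dx": 0, "dy": 0, "dz": 0.001, "fingers": 0}, {"rx": 0, "ry": 0, "rz": 0, "dx": 0, "dy": 0, "dz": 0, "fingers": 0}]'

```text
time_s: 7.35
position: [0.4871, -0.2444, 0.0097]
tool_rot: [[-0.336, 0.942, -0.0], [0.942, 0.336, 0.0], [0.0, -0.0, -1.0]]
ft_force: [-0.1, -0.4, -0.1]
grip_width: -0.0002
gripper_force: 0.0
```

arm_command --deltas '[{"rx": 0, "ry": 0, "rz": 0, "dx": 0, "dy": 0, "dz": 0.001, "fingers": 0}, {"rx": 0, "ry": 0, "rz": 0, "dx": 0, "dy": 0, "dz": 0.001, "fingers": 0}, {"rx": 0, "ry": 0, "rz": 0, "dx": 0, "dy": 0, "dz": 0, "fingers": 0}]'

```text
time_s: 7.65
position: [0.4871, -0.2444, 0.0077]
tool_rot: [[-0.336, 0.942, -0.0], [0.942, 0.336, 0.0], [0.0, -0.0, -1.0]]
ft_force: [-0.6, -0.3, 0.1]
grip_width: -0.0001
gripper_force: 0.0
```

arm_command --deltas '[{"rx": 0, "ry": 0, "rz": 0, "dx": 0, "dy": 0, "dz": 0.001, "fingers": 0}, {"rx": 0, "ry": 0, "rz": 0, "dx": 0, "dy": 0, "dz": 0.001, "fingers": 0}, {"rx": 0, "ry": 0, "rz": 0, "dx": 0, "dy": 0, "dz": 0, "fingers": 0}]'

```text
time_s: 7.95
position: [0.4872, -0.2444, 0.0064]
tool_rot: [[-0.336, 0.942, 0.0], [0.942, 0.336, -0.0], [-0.0, 0.0, -1.0]]
ft_force: [-2.3, 1.1, 8.2]
grip_width: -0.0003
gripper_force: 3.9
```

Run:
```python
from h import *
im=env.get_image("scene"); o=env.observe(); print(o["position"],o["ft_force"],o["time_s"],o["joint_efforts"])
p=proj(im,o["position"]);print(p)
cv2.imwrite("pics/s4full.png",im["color"])
cv2.imwrite("pics/s4.png",cv2.resize(im["color"][180:270,270:390],None,fx=6,fy=6,interpolation=cv2.INTER_CUBIC))
a=cv2.imread("pics/scene0.png");b=im["color"]
g=lambda x:cv2.cvtColor(x,cv2.COLOR_BGR2GRAY).astype(np.float32)
for n,(x0,y0,x1,y1) in {"biscuit":(336,212,376,250),"brush":(275,250,350,275),"stencil":(380,205,425,240)}.items():
    print(n,cv2.phaseCorrelate(g(a)[y0:y1,x0:x1],g(b)[y0:y1,x0:x1],cv2.createHanningWindow((x1-x0,y1-y0),cv2.CV_32F)))
```

```text
[ 0.4872085  -0.24447679  0.00646391] [-1.91669214  0.5436477   7.51438238] 8.0 [-2.26988853e-01 -4.46499395e+01 -1.52411360e+01  3.02418019e-02
 -6.52018692e-01 -1.23421909e-03]
[309.98191158 229.74875702]
biscuit ((0.03518324276350171, -0.09369133525980189), 0.7989384460449219)
brush ((0.39093461464545953, 0.6104247283365893), 0.9063925771077473)
stencil ((0.5132839621756098, 0.019469549436536226), 1.015176519052482)
```

View pics/s4.png

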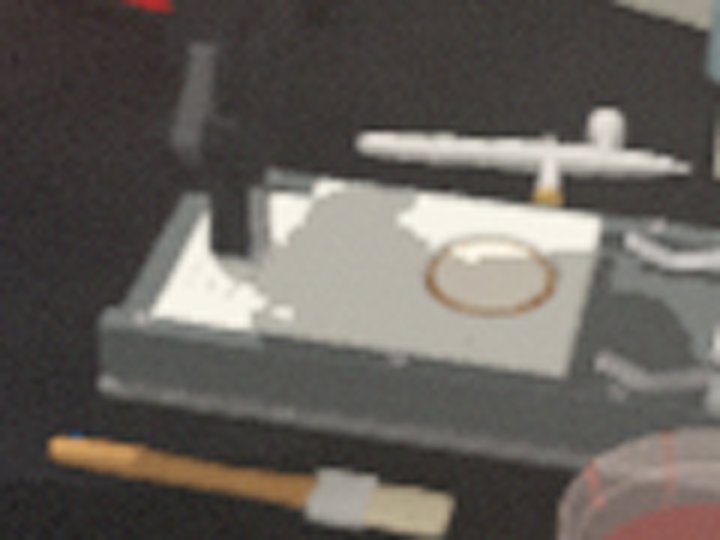

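Contact at TCP z ≈ 0.0065 with 8 N. That corresponds to the ledge top at 32 mm, so the tips sit about 25 mm behind the reported TCP. Now I press about 9 mm.

arm_command --deltas '[{"rx": 0, "ry": 0, "rz": 0, "dx": 0, "dy": 0, "dz": 0.0015, "fingers": 0}, {"rx": 0, "ry": 0, "rz": 0, "dx": 0, "dy": 0, "dz": 0.0015, "fingers": 0}, {"rx": 0, "ry": 0, "rz": 0, "dx": 0, "dy": 0, "dz": 0.0015, "fingers": 0}, {"rx": 0, "ry": 0, "rz": 0, "dx": 0, "dy": 0, "dz": 0.0015, "fingers": 0}, {"rx": 0, "ry": 0, "rz": 0, "dx": 0, "dy": 0, "dz": 0.0015, "fingers": 0}, {"rx": 0, "ry": 0, "rz": 0, "dx": 0, "dy": 0, "dz": 0, "fingers": 0}]'

```text
time_s: 8.6
position: [0.4872, -0.2445, -0.0008]
tool_rot: [[-0.336, 0.942, 0.0], [0.942, 0.336, -0.0], [-0.001, 0.0, -1.0]]
ft_force: [-2.1, 2.3, 11.0]
grip_width: 0.0001
gripper_force: 5.3
```

arm_command --deltas '[{"rx": 0, "ry": 0, "rz": 0, "dx": 0, "dy": 0, "dz": 0.001, "fingers": 0}, {"rx": 0, "ry": 0, "rz": 0, "dx": 0, "dy": 0, "dz": 0.001, "fingers": 0}, {"rx": 0, "ry": 0, "rz": 0, "dx": 0, "dy": 0, "dz": 0, "fingers": 0}]'

```text
time_s: 8.9
position: [0.4872, -0.2445, -0.0027]
tool_rot: [[-0.336, 0.942, 0.001], [0.942, 0.336, -0.0], [-0.001, 0.0, -1.0]]
ft_force: [-3.5, 1.7, 11.6]
grip_width: 0.0001
gripper_force: 5.7
```

arm_command --deltas '[{"rx": 0, "ry": 0, "rz": 0, "dx": -0.004, "dy": 0, "dz": 0, "fingers": 0}, {"rx": 0, "ry": 0, "rz": 0, "dx": -0.004, "dy": 0, "dz": 0, "fingers": 0}, {"rx": 0, "ry": 0, "rz": 0, "dx": -0.004, "dy": 0, "dz": 0, "fingers": 0}, {"rx": 0, "ry": 0, "rz": 0, "dx": -0.004, "dy": 0, "dz": 0, "fingers": 0}, {"rx": 0, "ry": 0, "rz": 0, "dx": -0.004, "dy": 0, "dz": 0, "fingers": 0}]'

```text
time_s: 9.4
position: [0.4939, -0.2625, -0.0028]
tool_rot: [[-0.336, 0.942, 0.0], [0.942, 0.336, 0.001], [0.001, 0.0, -1.0]]
ft_force: [-3.2, 5.8, 11.5]
grip_width: -0.0
gripper_force: 5.7
```

arm_command --deltas '[{"rx": 0, "ry": 0, "rz": 0, "dx": -0.004, "dy": 0, "dz": 0, "fingers": 0}, {"rx": 0, "ry": 0, "rz": 0, "dx": -0.004, "dy": 0, "dz": 0, "fingers": 0}, {"rx": 0, "ry": 0, "rz": 0, "dx": -0.004, "dy": 0, "dz": 0, "fingers": 0}, {"rx": 0, "ry": 0, "rz": 0, "dx": -0.004, "dy": 0, "dz": 0, "fingers": 0}, {"rx": 0, "ry": 0, "rz": 0, "dx": -0.004, "dy": 0, "dz": 0, "fingers": 0}]'

```text
time_s: 9.9
position: [0.4998, -0.2801, -0.0034]
tool_rot: [[-0.336, 0.942, -0.002], [0.942, 0.336, 0.004], [0.004, -0.001, -1.0]]
ft_force: [-3.9, 10.2, 8.1]
grip_width: 0.0
gripper_force: 6.4
```

Run:
```python
from h import *
im=env.get_image("scene"); o=env.observe(); print(o["position"],o["ft_force"],o["time_s"])
cv2.imwrite("pics/s5.png",cv2.resize(im["color"][180:270,290:430],None,fx=5,fy=5,interpolation=cv2.INTER_CUBIC))
for r in env.tip_of("front_edge",im)[:3]: print(r)
```

```text
[ 0.5001965  -0.28103129 -0.00331283] [-1.39479819  4.07406016  7.96970787] 9.95
{'location': [377.1, 232.1], 'p': 0.88}
{'location': [193.4, 239.7], 'p': 0.59}
```

View pics/s5.png

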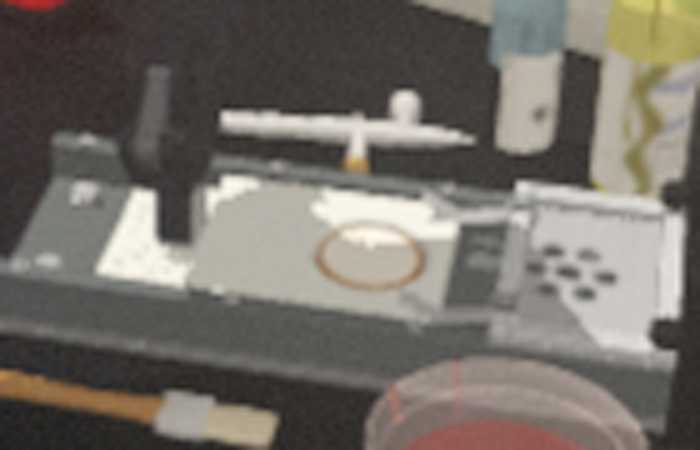

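The carrier is pressed down and its front edge, at crop (455,265), is passing under the leaf springs. The fingers are at the step and clear of the icing. Continuing the push.

arm_command --deltas '[{"rx": 0, "ry": 0, "rz": 0, "dx": -0.005, "dy": 0, "dz": 0.0003, "fingers": 0}, {"rx": 0, "ry": 0, "rz": 0, "dx": -0.005, "dy": 0, "dz": 0, "fingers": 0}, {"rx": 0, "ry": 0, "rz": 0, "dx": -0.005, "dy": 0, "dz": 0, "fingers": 0}, {"rx": 0, "ry": 0, "rz": 0, "dx": -0.005, "dy": 0, "dz": 0, "fingers": 0}, {"rx": 0, "ry": 0, "rz": 0, "dx": -0.005, "dy": 0, "dz": 0, "fingers": 0}]'

```text
time_s: 10.5
position: [0.5086, -0.3041, -0.0035]
tool_rot: [[-0.337, 0.942, -0.001], [0.942, 0.337, 0.003], [0.003, -0.0, -1.0]]
ft_force: [-2.5, 8.4, 9.2]
grip_width: -0.0004
gripper_force: 6.6
```

arm_command --deltas '[{"rx": 0, "ry": 0, "rz": 0, "dx": -0.005, "dy": 0, "dz": 0, "fingers": 0}, {"rx": 0, "ry": 0, "rz": 0, "dx": -0.005, "dy": 0, "dz": 0, "fingers": 0}, {"rx": 0, "ry": 0, "rz": 0, "dx": -0.005, "dy": 0, "dz": 0, "fingers": 0}, {"rx": 0, "ry": 0, "rz": 0, "dx": -0.005, "dy": 0, "dz": 0, "fingers": 0}, {"rx": 0, "ry": 0, "rz": 0, "dx": -0.005, "dy": 0, "dz": 0, "fingers": 0}]'

```text
time_s: 11.0
position: [0.5171, -0.3277, -0.0035]
tool_rot: [[-0.337, 0.942, -0.001], [0.942, 0.337, 0.003], [0.003, -0.0, -1.0]]
ft_force: [-2.7, 7.2, 9.2]
grip_width: 0.0002
gripper_force: 6.5
```

arm_command --deltas '[{"rx": 0, "ry": 0, "rz": 0, "dx": -0.005, "dy": 0, "dz": 0, "fingers": 0}, {"rx": 0, "ry": 0, "rz": 0, "dx": -0.005, "dy": 0, "dz": 0, "fingers": 0}, {"rx": 0, "ry": 0, "rz": 0, "dx": -0.005, "dy": 0, "dz": 0, "fingers": 0}, {"rx": 0, "ry": 0, "rz": 0, "dx": -0.003, "dy": 0, "dz": 0, "fingers": 0}, {"rx": 0, "ry": 0, "rz": 0, "dx": -0.003, "dy": 0, "dz": 0, "fingers": 0}]'

```text
time_s: 11.5
position: [0.5242, -0.3475, -0.0034]
tool_rot: [[-0.337, 0.942, -0.001], [0.942, 0.337, 0.003], [0.003, -0.0, -1.0]]
ft_force: [-2.6, 8.0, 9.7]
grip_width: -0.0
gripper_force: 6.4
```

arm_command --deltas '[{"rx": 0, "ry": 0, "rz": 0, "dx": -0.002, "dy": 0, "dz": 0, "fingers": 0}, {"rx": 0, "ry": 0, "rz": 0, "dx": -0.002, "dy": 0, "dz": 0, "fingers": 0}, {"rx": 0, "ry": 0, "rz": 0, "dx": -0.002, "dy": 0, "dz": 0, "fingers": 0}, {"rx": 0, "ry": 0, "rz": 0, "dx": -0.002, "dy": 0, "dz": 0, "fingers": 0}]'

```text
time_s: 11.9
position: [0.5268, -0.355, -0.0034]
tool_rot: [[-0.337, 0.942, -0.001], [0.942, 0.337, 0.003], [0.003, -0.0, -1.0]]
ft_force: [-3.0, 8.2, 9.1]
grip_width: 0.0
gripper_force: 6.3
```

arm_command --deltas '[{"rx": 0, "ry": 0, "rz": 0, "dx": -0.002, "dy": 0, "dz": 0, "fingers": 0}, {"rx": 0, "ry": 0, "rz": 0, "dx": -0.002, "dy": 0, "dz": 0, "fingers": 0}, {"rx": 0, "ry": 0, "rz": 0, "dx": -0.001, "dy": 0, "dz": 0, "fingers": 0}, {"rx": 0, "ry": 0, "rz": 0, "dx": -0.001, "dy": 0, "dz": 0, "fingers": 0}]'

```text
time_s: 12.3
position: [0.5289, -0.3607, -0.0034]
tool_rot: [[-0.337, 0.942, -0.001], [0.942, 0.337, 0.003], [0.003, -0.0, -1.0]]
ft_force: [-2.2, 7.6, 8.8]
grip_width: 0.0004
gripper_force: 6.3
```

arm_command --deltas '[{"rx": 0, "ry": 0, "rz": 0, "dx": -0.001, "dy": 0, "dz": 0, "fingers": 0}, {"rx": 0, "ry": 0, "rz": 0, "dx": -0.001, "dy": 0, "dz": 0, "fingers": 0}, {"rx": 0, "ry": 0, "rz": 0, "dx": -0.001, "dy": 0, "dz": 0, "fingers": 0}, {"rx": 0, "ry": 0, "rz": 0, "dx": -0.001, "dy": 0, "dz": 0, "fingers": 0}]'

```text
time_s: 12.7
position: [0.5297, -0.3627, -0.0034]
tool_rot: [[-0.337, 0.942, -0.003], [0.942, 0.337, 0.006], [0.007, -0.001, -1.0]]
ft_force: [-5.8, 16.3, 14.7]
grip_width: 0.0001
gripper_force: 10.8
```

arm_command --deltas '[{"rx": 0, "ry": 0, "rz": 0, "dx": -0.001, "dy": 0, "dz": 0, "fingers": 0}, {"rx": 0, "ry": 0, "rz": 0, "dx": 0, "dy": 0, "dz": 0, "fingers": 0}]'

```text
time_s: 12.9
position: [0.5297, -0.3627, -0.0034]
tool_rot: [[-0.337, 0.941, -0.004], [0.941, 0.337, 0.008], [0.009, -0.001, -1.0]]
ft_force: [-7.0, 17.4, 16.2]
grip_width: 0.0001
gripper_force: 11.7
```

The force rises to 19 N with no further motion: it's against the end stop, at the expected home position. I ease the push off and lift straight away.

arm_command --deltas '[{"rx": 0, "ry": 0, "rz": 0, "dx": 0.001, "dy": 0, "dz": 0, "fingers": 0}, {"rx": 0, "ry": 0, "rz": 0, "dx": 0.001, "dy": 0, "dz": -0.001, "fingers": 0}, {"rx": 0, "ry": 0, "rz": 0, "dx": 0.0005, "dy": 0, "dz": -0.002, "fingers": 0}, {"rx": 0, "ry": 0, "rz": 0, "dx": 0, "dy": 0, "dz": -0.002, "fingers": 0}]'

```text
time_s: 13.3
position: [0.5296, -0.3627, 0.001]
tool_rot: [[-0.337, 0.942, -0.002], [0.942, 0.337, 0.003], [0.003, -0.0, -1.0]]
ft_force: [-0.2, 4.1, -3.1]
grip_width: -0.0
gripper_force: 2.2
```

arm_command --deltas '[{"rx": 0, "ry": 0, "rz": 0, "dx": 0.0005, "dy": 0, "dz": -0.003, "fingers": 0}, {"rx": 0, "ry": 0, "rz": 0, "dx": 0.001, "dy": 0, "dz": -0.004, "fingers": 0}, {"rx": 0, "ry": 0, "rz": 0, "dx": 0.002, "dy": 0, "dz": -0.01, "fingers": 0}, {"rx": 0, "ry": 0, "rz": 0, "dx": 0.01, "dy": 0, "dz": -0.03, "fingers": 0}, {"rx": 0, "ry": 0, "rz": 0, "dx": 0.04, "dy": 0, "dz": -0.03, "fingers": 0}, {"rx": 0, "ry": 0, "rz": 0, "dx": 0.04, "dy": 0, "dz": -0.03, "fingers": 0}, {"rx": 0, "ry": 0, "rz": 0, "dx": 0.04, "dy": 0, "dz": -0.03, "fingers": 0}, {"rx": 0, "ry": 0, "rz": 0, "dx": 0, "dy": 0, "dz": 0, "fingers": 0}, {"rx": 0, "ry": 0, "rz": 0, "dx": 0, "dy": 0, "dz": 0, "fingers": 0}]'

```text
time_s: 14.2
position: [0.4855, -0.2388, 0.1396]
tool_rot: [[-0.337, 0.941, 0.003], [0.941, 0.337, -0.002], [-0.003, 0.002, -1.0]]
ft_force: [0.1, -0.8, -0.3]
grip_width: 0.0004
gripper_force: 0.0
```

Run:
```python
from h import *
im=env.get_image("scene"); o=env.observe(); print(o["position"],o["ft_force"],o["time_s"])
cv2.imwrite("pics/s6.png",cv2.resize(im["color"][180:280,290:430],None,fx=5,fy=5,interpolation=cv2.INTER_CUBIC))
for r in env.tip_of("ledge",im)[:2]: print(r["p"],at_z(im,r["location"],.025))
u=np.array([.3355,-.942]);s=env.tip_of("end_stop",im)
print(s and at_z(im,s[0]["location"],.02))
```

```text
[ 0.48534468 -0.23932774  0.13844958] [0.12329858 0.78431604 0.54040684] 14.25
0.74 [ 0.40423458 -0.04951209  0.025     ]
0.59 [ 0.48884512 -0.38271954  0.025     ]
[ 0.57537413 -0.47559924  0.02      ]
```

View pics/s6.png

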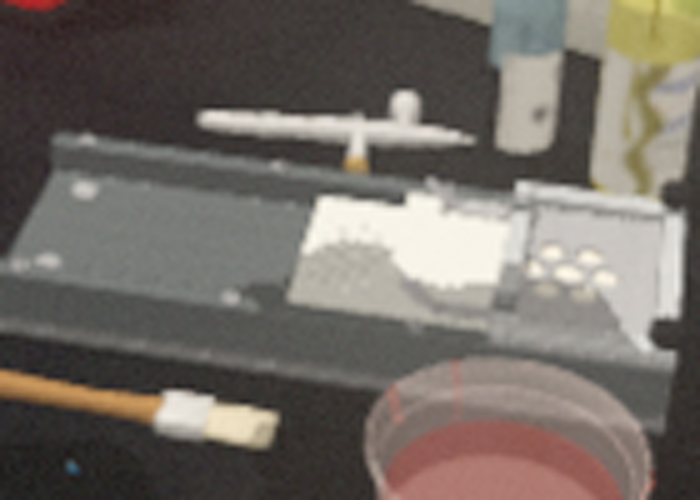

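The picture shows the carrier under the stencil, with the icing visible through the holes (crop 565,265) and the ledge uncovered. The leaves ride on the carrier, and the brush, cup, bottles and airbrush are in place. Handing in.

```bash
python3 -c "
from rig import env
print(env.close_job())"
```

```text
the job is handed in; nothing more can be done
None
```

The white carrier was pressed down, slid under both leaf springs and the stencil until it stopped against the end stop, and then let go; I handed the job in, but no verdict came back.

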